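Put out two paint pots from the gravity rack

TASK

Put out two pots of paint from the gravity rack, one at a time: press the rocker's paddle right down so that the gate at its other end lifts and the front pot rolls into the catch tray, let the paddle come all the way back up so that the next pot rolls down to the gate, then press and let go once more. Work it by the paddle alone and keep off the gate, the hold-back blade and the pots: nothing is picked up, the last two pots stay in the queue, and everything else on the bench stays where it is.

Things in the scene. Friction and masses are not known exactly. Their poses are not given: they have to be found in the camera images.
- rack: plywood gravity rack for paint pots, fixed to the bench, 300 x 90 mm. Origin on the bench under the front pot; x is level and points downhill along the lane, y to the paddle's side, z up. The lane slopes 7 degrees: rear stop at x = -160 mm, queue, gate at x = +24 mm, then the open catch tray up to its lip at x = +121 mm. Lane walls (outer faces) at y = -34 and +34 mm, 24 mm above the runners
- rocker (a joint): angle of the rocking lever. 0 = at rest: paddle up, gate down. It grows as the paddle goes down; at 0.72 rad it meets its stop, gate fully up. From about 0.55 rad on a pot can pass under the gate, while a blade holds back the queue. A spring returns it to 0 when let go: about 1.5 N on the paddle at the start, 3 to 5 N near the stop
- rocker_pivot (a point): middle of the rocker's pivot pin, above the front pot, 82 mm over the bench; the pin is level and runs along the rack's y axis. Just behind it the hold-back blade, an aluminium plate across the lane 56 mm wide, hangs from the rocker's rear cross bar; it drops between the first two pots as the paddle goes down
- paddle_top (a point): centre of the paddle's upper face, moving with it. The paddle is the flat 44 x 44 x 5 mm plywood plate at one end of the rocker, beside the lane wall: at rest 59 mm towards the rack's -x from the pivot and 63 mm to +y, about 109 mm over the bench, its uphill edge raised by 0.37 rad. To the stop it goes about 46 mm down, shifting under 8 mm along the lane
- gate_edge (a point): middle of the lower edge of the gate, the aluminium plate (56 mm wide, 30 mm tall, 4 mm thick) at the other end of the rocker, hanging across the lane in front of the front pot; it moves with the rocker, and at rest is 67 mm over the bench
- jar1: paint pot, front pot, resting against the gate: black body, white lid, 40 mm in diameter and 56 mm long, 45 to 85 g, lying on its side across the lane so that it rolls; origin at its middle, on its axis. It turns as it rolls
- jar2: paint pot, second pot in the queue, behind jar1: black body, white lid, 40 mm in diameter and 56 mm long, 45 to 85 g, lying on its side across the lane so that it rolls; origin at its middle, on its axis. It turns as it rolls
- jar3: paint pot, third pot in the queue, behind jar2: black body, white lid, 40 mm in diameter and 56 mm long, 45 to 85 g, lying on its side across the lane so that it rolls; origin at its middle, on its axis. It turns as it rolls
- jar4: paint pot, last pot in the queue, behind jar3: black body, white lid, 40 mm in diameter and 56 mm long, 45 to 85 g, lying on its side across the lane so that it rolls; origin at its middle, on its axis. It turns as it rolls
- spare_jar: bystander: a closed paint pot like those in the rack (40 mm across, 56 mm tall) standing upright on the bench beyond the rack's tray end; origin at its underside
- cement: bystander: square amber glass bottle of cement, 36 x 36 x 70 mm, black cap, standing beside the tray on the paddle side; origin at its underside
- wheel: bystander: loose model-car wheel, black tyre 29 mm across, 12 mm thick, lying flat beside the high end of the rack; origin at its underside
- roadster: bystander: half-built black model car 165 x 72 x 50 mm, standing on its wheels on the mat beyond the rack; origin at its underside
- hobby_knife: bystander: aluminium craft knife about 130 mm long, 10 mm thick, lying on the left part of the mat; origin at its underside
- nippers: bystander: small side cutters 130 mm long, 11 mm thick, lying on the right part of the mat; origin at its underside
- brush: bystander: slim paint brush about 165 mm long, 8 mm thick, lying on the left part of the mat; origin at its underside
Mind the look-alikes: they are no part of the job. Leave any green, pink or purple look-alike of the jar3 alone.

How it is judged:
By the outcome, as a careful person would: the job done as asked, in the order asked, and still so for the second after the job is handed in, with the robot touching nothing.
It also fails if it takes over 38 s, if anything falls off the work surface, if the arm or the gripper's body presses on something with over 40 N, if the wrist force passes 120 N, or if a joint passes its speed limit or range.

ROBOT

A 6-joint arm with a two-finger parallel gripper is mounted at the origin on the work surface. World frame = base frame: x ahead of the robot, y to its left, z up, the work surface at z = 0. Lengths are in mm, angles in rad, forces in N, time in s.
With the tool pointing down it reaches from about 300 to 775 mm from the base axis. Payload 14.6 kg.
Tool frame: the origin (TCP) lies between the finger pads; the fingertips stand 25 mm ahead of it and the grasp point (between the pads) lies 6 mm ahead of it; z points along the fingers, y is the line along which they close (so a half turn about z gives the same grasp; the last joint's range is limited). The gripper opens to 94 mm and grips with 3 to 60 N. Pads are 16 mm wide; open, the fingers measure 119 mm over their backs; the gripper's body (75 mm by 177 mm) begins 78 mm behind the grasp point.
Start: joints at [-1.374, 0.3, 1.521, -0, 1.321, -0.067], TCP at [143.406, -530.965, 230.446] pointing down, gripper open.
Joint ranges: [-3.03, 3.03], [-0.79, 2.21], [0.23, 2.52], [-1.04, 4.18], [0, 3.07], [-2.55, 2.55]. Speed limits (rad/s): [2.22, 2.22, 2.57, 3.14, 3.14, 3.14].

INTERFACE

Orientations are given as [roll, pitch, yaw] about the fixed x, y, z axes, in that order (R = Rz(yaw) Ry(pitch) Rx(roll)).
In Python, from cell import manip gives the robot as it stands. The module is installed in compiled form; this text tells all that it offers.
- The arm moves only by the tool step_arm, never from a script. Its argument "series" is one flat list of numbers, 5 for each row, row after row: the shift along the world's x, y, z in mm, then the turn about the world's z in rad, then the closure, from 0 (fully open) to 1 (shut). In form: [dx, dy, dz, spin, jaw, dx, dy, dz, spin, jaw, ...]. A call has 1 to 20 rows; each row shifts and turns the commanded pose from where the row before left it; what a row does not reach is not made up. A row lasts 1/8 s, in which the tool goes at most 62.5 mm and 10.7 degrees, less where a joint would pass 70% of its speed; a pose out of reach is approached as far as the arm can. A call is refused whole if a number of a shift passes 62.5 or a number of a turn 0.188, either way. A call with a gripper value outside its range is refused whole. The fingers move at their own pace and stop on an object; "squeeze" is the grip in N (left out, the last holds). Time passes only in rows, so rows that do not move let the fingers close. It gives the time, the measured TCP pose, the force, the opening and the grip force at its end, in the units of the state.
- manip.read_state(): the state, without advancing time (a new reading comes with each control period).
- manip.camera(name): name is "scene" or "top" or "wrist"; returns (picture, depth): 384x512x3 uint8, blue, green, red; 384x512 float32, mm along the optical axis (not along the pixel's ray), 0 where there is no reading.
- manip.camera_info(name): a dict with "fovy" (degrees; the focal length in pixels is half the picture's height over the tangent of half this angle, whatever the lens; pixels are square), "cx", "cy" (the principal point, pixels), "eye" and "orientation" of the camera in the world. Camera axes: x right, y down, z forward; pixel columns grow to the right and rows downward; lengths in mm; the calibration is good to about 2 mm. The wrist camera is an equidistant fisheye: a pixel r from the principal point sees the ray r / f radians off the axis. A picture is of the moment at which its call begins: read the wrist's pose just before it. camera_info takes no time and is no camera call; for the wrist camera it gives the pose at the moment of the call.
- manip.sign_off(): hands the job in; it is judged then, once.
The state is a dict: "clock": time; "joints": joint angles; "qd": joint speeds; "effort": joint torques, N m; "eef_pos": TCP position; "eef_rot": TCP orientation; "wrist_force": force on the tool from outside, world axes, zero at the start; "moment": the same for the moment, N m; "finger_gap": finger opening in mm; "finger_force": force on a finger pad.
Only numpy, scipy, OpenCV 4.12 (cv2) and the standard library are available. Lean on these libraries where they do the work, as an engineer would, in place of code of your own. Each camera call takes 0.05 s, during which the arm holds its last target. There are 200 camera calls.

## Working session

There is one attempt and no reset: what is moved stays moved. The work goes in short steps, Python scripts to look and compute and a tool call to move; the robot and the scene stay as the last step left them, time stands still between calls to the robot, and variables do not carry over. Pictures are saved under pics/ and viewed, at most 10 in all, crops included, and the job is handed in when it is done.

Besides the shell and the picture viewer there is one more tool, called after "Call:" as name(argument=value, ...) on one line, values as JSON. step_arm: Moves the arm, as the interface text tells. Its arguments: {"type":"object","properties":{"series":{"type":"array"},"squeeze":{"type":"number"}},"required":["series"]}

```bash
mkdir -p pics
cat > h.py <<'E'
import numpy as np, cv2
from cell import manip
from scipy.spatial.transform import Rotation as Ro
def rot(i):
    o=np.array(i["orientation"],float)
    return o if o.shape==(3,3) else (Ro.from_euler('xyz',o).as_matrix() if o.size==3 else Ro.from_quat(o).as_matrix())
def ray(i,u,v,h=384):
    f=h/2/np.tan(np.radians(i["fovy"])/2)
    d=np.array([(u-i["cx"])/f,(v-i["cy"])/f,1.])
    return np.array(i["eye"],float),rot(i)@d
def onz(i,u,v,z):
    e,d=ray(i,u,v); return e+d*(z-e[2])/d[2]
def bydepth(i,u,v,D):
    e,d=ray(i,u,v); return e+d*D
E
python3 - <<'E'
from h import *
for n in("scene","top"):
    im,d=manip.camera(n); i=manip.camera_info(n); print(n,i)
    cv2.imwrite(f"pics/{n}0.png",cv2.resize(im,(800,600),interpolation=cv2.INTER_CUBIC)); np.savez(f"{n}0.npz",im=im,d=d)
print(manip.read_state())
E
```

```text
scene {'fovy': 54.79172130995984, 'cx': 258.72288533071827, 'cy': 196.7974467703123, 'eye': array([1300.52386848,  149.68457045, 1001.77836689]), 'orientation': array([-2.46344543, -0.01227208,  1.85898506])}
top {'fovy': 53.710092362914715, 'cx': 258.4619014236841, 'cy': 191.80766253514298, 'eye': array([ 370.90889093,   -6.80651515, 1088.35651229]), 'orientation': array([-2.90629187e+00, -2.63019861e-04, -1.60549988e+00])}
{'clock': 0.1, 'joints': array([-1.37356369e+00,  3.00413307e-01,  1.52145428e+00,  8.58915333e-06,
        1.32070831e+00, -6.66024693e-02]), 'qd': array([ 9.20019805e-04, -3.37354891e-03, -1.30090575e-03, -3.37275492e-05,
       -3.21376830e-04, -5.96472347e-04]), 'effort': array([ 1.46340280e-03, -5.32638502e+01, -3.53279757e+01,  7.09460699e-02,
        2.35438946e-02, -6.11528935e-05]), 'eef_pos': array([ 143.39288167, -530.78562123,  229.97165987]), 'eef_rot': array([-3.14061214e+00, -7.37393644e-05,  2.63832938e-01]), 'wrist_force': array([-0.32295006, -0.21692683, -0.47210481]), 'moment': array([-0.048326  , -0.00209326, -0.01066846]), 'finger_force': 0.0, 'finger_gap': 94.19364895657053}
```

View pics/scene0.png

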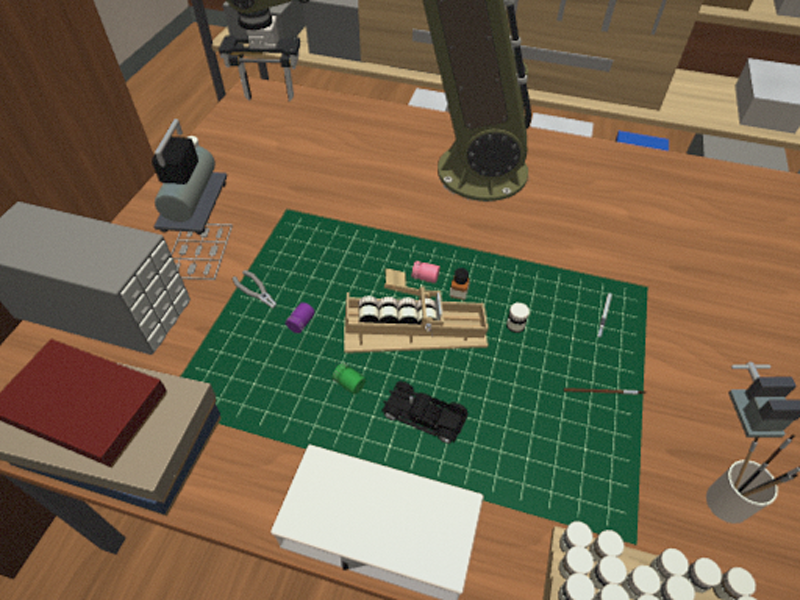

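View pics/top0.png

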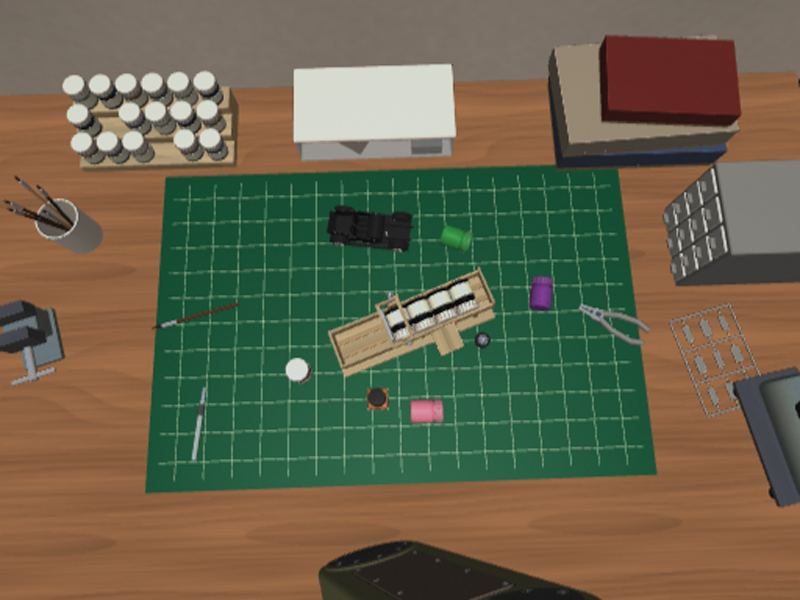

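The scene view shows the rack at about (415,320), with its paddle at (397,280). In the top view (800x600) the rack runs from (490,290) at the high end to (340,355) at the tray, and the paddle is at (447,340). The possible mix-ups for the paddle are the rack's wooden side base at (470,330), the gate and rocker frame at (395,315), and the pink pot at (427,411). The paddle is the square plate beside the lane wall, next to the wheel at (482,340). I'll check it in a close crop and measure it.

Run:
```python
from h import *
i=manip.camera_info("top"); z=np.load("top0.npz"); im,d=z["im"],z["d"]
c=im[165:260,200:330]; cv2.imwrite("pics/crop.png",cv2.resize(c,(780,570),interpolation=cv2.INTER_CUBIC))
P=np.array([[bydepth(i,u,v,d[v,u]) for u in range(200,330)] for v in range(165,260)])
Z=P[...,2]
zz=np.clip(Z*1.8,0,255).astype(np.uint8); cv2.imwrite("pics/h.png",cv2.resize(cv2.applyColorMap(zz,cv2.COLORMAP_JET),(780,570),interpolation=cv2.INTER_NEAREST))
np.save("P.npy",P)
for v in range(40,70,2): print(v,Z[v,70:100:2].round().astype(int))
```

```text
40 [82 86 85 83 77 79 86 76 77 78 75 62 46  9  5]
42 [ 85  85  84  79  80  44 109 101  69 117 116 105   7   7  12]
44 [ 85  89  77  61 112 108 108 110 115 113 116  14   7   6  10]
46 [ 67  72 104 107 101 107 109 111 112 112 116 122   8   2   1]
48 [103 103  95 102 103 103 110 109 109 115 114 115   1   5   3]
50 [ 38   6   7  11 102 101 106 109 110 113 114 115 119   0   3]
52 [ 12   8  11   7 102 105 103 106 108 113 111 116 117   6   3]
54 [  9   7   7   2  -3 105 104 111 107 107 114 111 117 112   2]
56 [  4  -2   3   1   3  98 101 107 105 110 112 111 115 111   5]
58 [  2   4   1   4   0   4 106 106 106 109 109   1   0   4   2]
60 [  1  -1   3   1   4  -1 100 102 104  -3   0   2  -1   1   1]
62 [ 1  3  2  2  2  3  2  5  0  3  1 -3  0  1  1]
64 [ 2 -1  2  0  1  0  1  3  2  3  0  1  4  1  0]
66 [ 2  2  1 -2 -1  3 -1 -1  3 -1  3  2  4  0 -1]
68 [ 0  6  3  2  3  1  3  4 -1  2  2  0  2  3 -1]
```

View pics/crop.png

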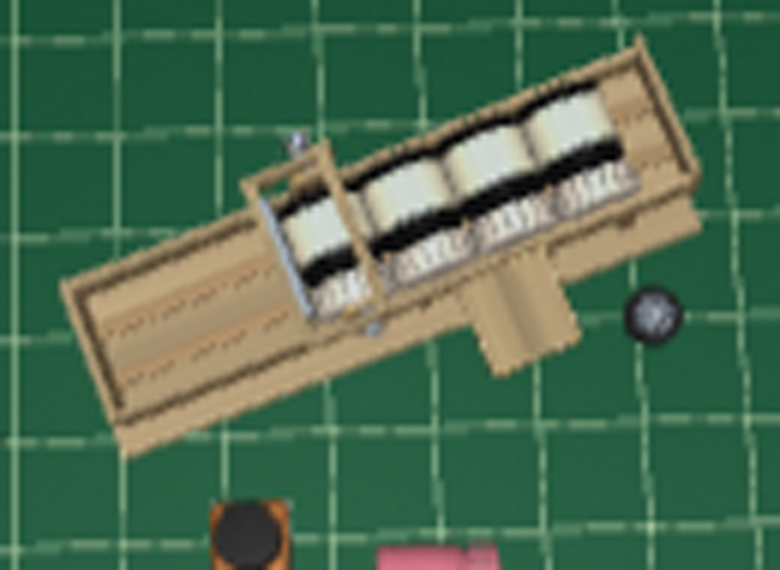

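View pics/h.png

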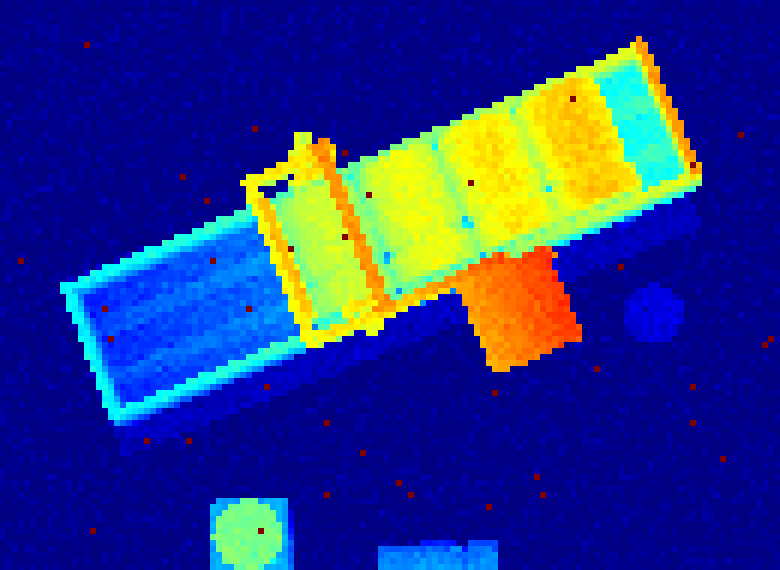

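The crop shows the paddle as a square plate at crop pixel (521,311), with corners (460,290), (551,248), (581,335) and (495,370). It stands 100 to 117 mm high with its uphill edge raised, as described. The wheel is at (653,315), the pin ends at (297,143) and (375,328), and the cement at (248,535).

Run:
```python
from h import *
i=manip.camera_info("top");P=np.load("P.npy");Z=P[...,2]
m=((Z>96)&(Z<125)).astype(np.uint8); m[:, :76]=0; m[:41]=0; m[:,98:]=0
n,l,s,c=cv2.connectedComponentsWithStats(m); k=1+s[1:,4].argmax(); M=cv2.erode((l==k).astype(np.uint8),None)
Q=P[M>0]; ctr=(Q.max(0)+Q.min(0))/2
print("paddle mean",Q.mean(0),"n",len(Q))
px=lambda a,b,z:onz(i,200+a/6-.4,165+b/6-.4,z)
cor=[px(460,290,101),px(551,248,117),px(581,335,117),px(495,370,101)]
print("corners",np.round(cor),np.mean(cor,0))
# walls: front end lip to rear stop along pivot-side; pin ends z=82
pe=[px(297,143,82),px(375,328,82)];print("pin",pe)
# rear stop far corner/near corner (z~75?), lip corners
for a,b in((640,40),(698,185),(65,287),(118,420)):
    v,u=b//6,a//6; z=np.median(Z[v-1:v+2,u-1:u+2]); z=Z[v-1:v+2,u-1:u+2].max(); print(a,b,z,px(a,b,z if z<110 else 85))
A=np.c_[Q[:,:2],np.ones(len(Q))]; g=np.linalg.lstsq(A,Q[:,2],rcond=None)[0]; print("slope",g, "dir downhill yaw",np.arctan2(-g[1],-g[0]),np.arctan(np.hypot(*g[:2])))
for a,b in((248,535),(653,315),(440,575)): print("obst",px(a,b,70 if a==248 else 12))
```

```text
paddle mean [538.60788838 -84.21654932 109.15735383] n 211
corners [[ 548.  -60.  101.]
 [ 563. -100.  117.]
 [ 524. -111.  117.]
 [ 513.  -74.  101.]] [536.96109612 -86.20633915 109.        ]
pin [array([622.39143949,   9.81789193,  82.        ]), array([535.97874907, -22.56763752,  82.        ])]
640 40 103.49855127560011 [ 659.51572365 -146.52801211  103.49855128]
698 185 93.45757339528541 [ 593.88570102 -169.61799231   93.4575734 ]
65 287 54.54947811917373 [564.53806619 119.19488853  54.54947812]
118 420 54.31484977359651 [502.284957    95.43970369  54.31484977]
slope [ 0.1305297  -0.37609373  7.17971395] dir downhill yaw 1.9048557746923376 0.378868335998859
obst [447.2839461   36.88545264  70.        ]
obst [ 549.13554606 -156.93993459   12.        ]
obst [430.07713693 -49.65433508  12.        ]
```

Call:
step_arm(series=[20,22,0,0.01,1,33,37,0,0.01,1,33,37,0,0.01,1,33,37,0,0.01,1,33,37,0,0.01,1,33,37,0,0.01,1,33,37,0,0.01,1,33,37,0,0.01,1,33,37,0,0,1,33,37,0,0,1,33,37,0,0,1,33,37,0,0,1,12,17,0,0,1,0,0,0,0,1,0,0,0,0,1], squeeze=5)

```text
clock: 1.98
eef_pos: [537.8, -85.9, 230.4]
eef_rot: [3.142, 0.0, 0.343]
wrist_force: [1.6, -0.1, -0.2]
finger_gap: 0.2
finger_force: 0.0
```

Call:
step_arm(series=[0,0,-30,0,1,0,0,-30,0,1,0,0,-18,0,1,0,0,0,0,1])

```text
clock: 2.48
eef_pos: [537.4, -86.0, 151.7]
eef_rot: [-3.141, 0.002, 0.342]
wrist_force: [-0.4, -0.9, 0.2]
finger_gap: 0.8
finger_force: 0.0
```

Run:
```python
from h import *
im,d=manip.camera("scene"); cv2.imwrite("pics/s1.png",cv2.resize(im[130:250,190:350],(800,600),interpolation=cv2.INTER_CUBIC))
```

```text
(no output)
```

View pics/s1.png

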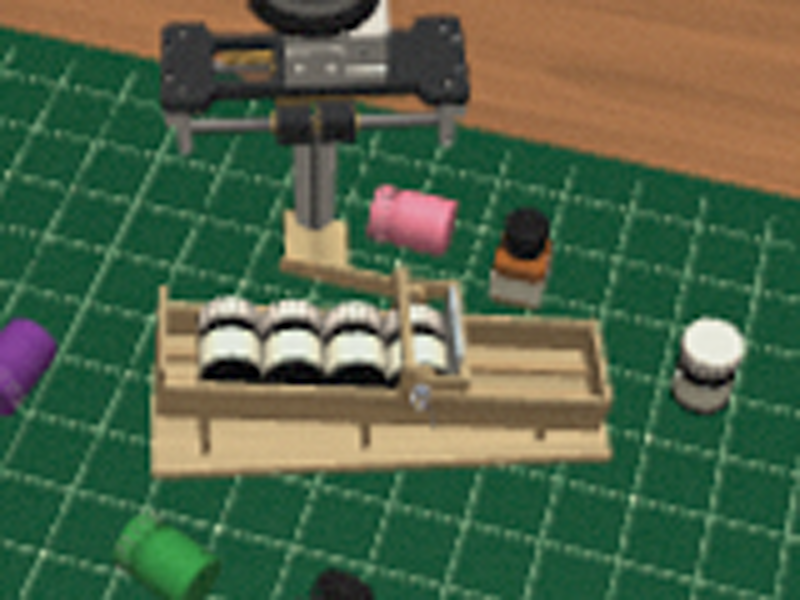

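The crop shows the closed fingertips at (318,225), right over the paddle plate at (315,245), clear of the lane wall and the pink pot. Now I'll press.

Call:
step_arm(series=[0,0,-10,0,1,0,0,-10,0,1,0,0,-10,0,1,0,0,-10,0,1,0,0,-10,0,1,0,0,-4,0,1,0,0,-2,0,1,0,0,0,0,1])

```text
clock: 3.52
eef_pos: [538.5, -84.5, 96.6]
eef_rot: [-3.141, -0.0, 0.344]
wrist_force: [-1.0, 2.0, 7.4]
finger_gap: 0.4
finger_force: 3.6
```

Call:
step_arm(series=[0,0,-1.5,0,1,0,0,0,0,1,0,0,0,0,1])

```text
clock: 3.9
eef_pos: [538.5, -84.5, 95.4]
eef_rot: [-3.141, -0.001, 0.344]
wrist_force: [-2.1, 3.9, 10.5]
finger_gap: 0.7
finger_force: 4.3
```

Run:
```python
from h import *
im,d=manip.camera("scene"); cv2.imwrite("pics/s2.png",cv2.resize(im[130:250,190:350],(800,600),interpolation=cv2.INTER_CUBIC))
print(manip.read_state()["wrist_force"])
```

```text
[-2.53047887  3.17432189 10.03070639]
```

View pics/s2.png

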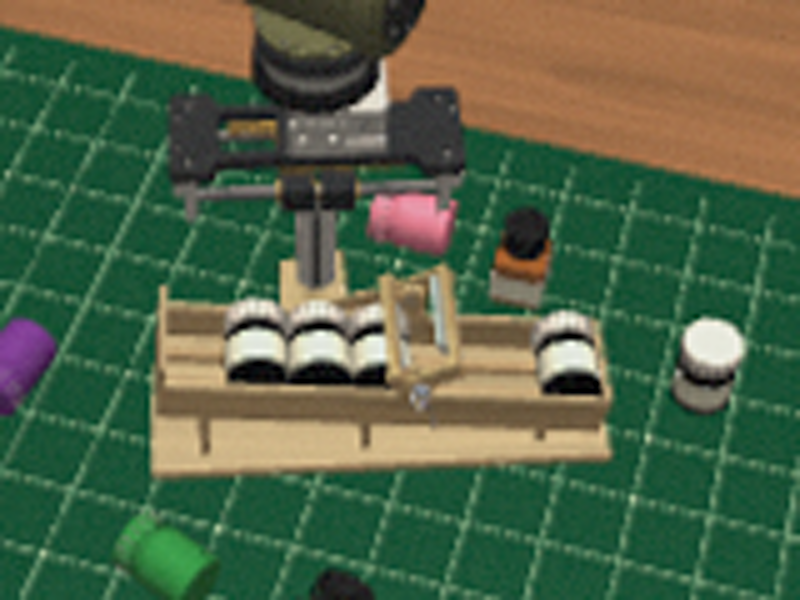

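The front pot has rolled to the tray's lip at (570,350). The gate is up at (437,310), and the blade holds the other three at (255–380,340). The 10 N push is more than the spring gives, so the rocker is at its stop. Now I'll release and let the queue roll.

Call:
step_arm(series=[0,0,6,0,1,0,0,12,0,1,0,0,15,0,1,0,0,15,0,1,0,0,15,0,1,0,0,0,0,1,0,0,0,0,1,0,0,0,0,1,0,0,0,0,1,0,0,0,0,1,0,0,0,0,1,0,0,0,0,1,0,0,0,0,1,0,0,0,0,1,0,0,0,0,1,0,0,0,0,1])

```text
clock: 5.95
eef_pos: [538.4, -85.0, 157.9]
eef_rot: [-3.142, 0.0, 0.344]
wrist_force: [0.8, -0.3, 0.3]
finger_gap: 0.5
finger_force: 0.0
```

Run:
```python
from h import *
im,d=manip.camera("scene"); cv2.imwrite("pics/s3.png",cv2.resize(im[130:250,190:350],(800,600),interpolation=cv2.INTER_CUBIC))
```

```text
(no output)
```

View pics/s3.png

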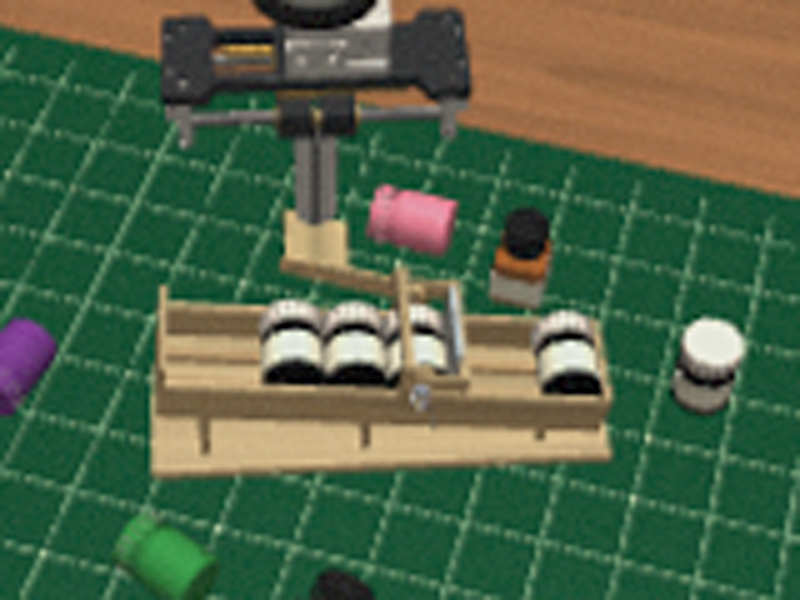

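The paddle is fully up at (315,240). Pot 2 is against the gate at (425,340), with two pots queued behind it and one at the tray lip. Second press.

Call:
step_arm(series=[0,0,-15,0,1,0,0,-10,0,1,0,0,-10,0,1,0,0,-10,0,1,0,0,-10,0,1,0,0,-5,0,1,0,0,-3,0,1,0,0,0,0,1,0,0,0,0,1,0,0,0,0,1,0,0,0,0,1,0,0,0,0,1])

```text
clock: 7.5
eef_pos: [538.5, -84.5, 95.4]
eef_rot: [-3.141, -0.001, 0.344]
wrist_force: [-2.7, 2.5, 8.8]
finger_gap: 0.2
finger_force: 4.2
```

Run:
```python
from h import *
im,d=manip.camera("scene"); cv2.imwrite("pics/s4.png",cv2.resize(im[130:250,190:350],(800,600),interpolation=cv2.INTER_CUBIC))
```

```text
(no output)
```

View pics/s4.png

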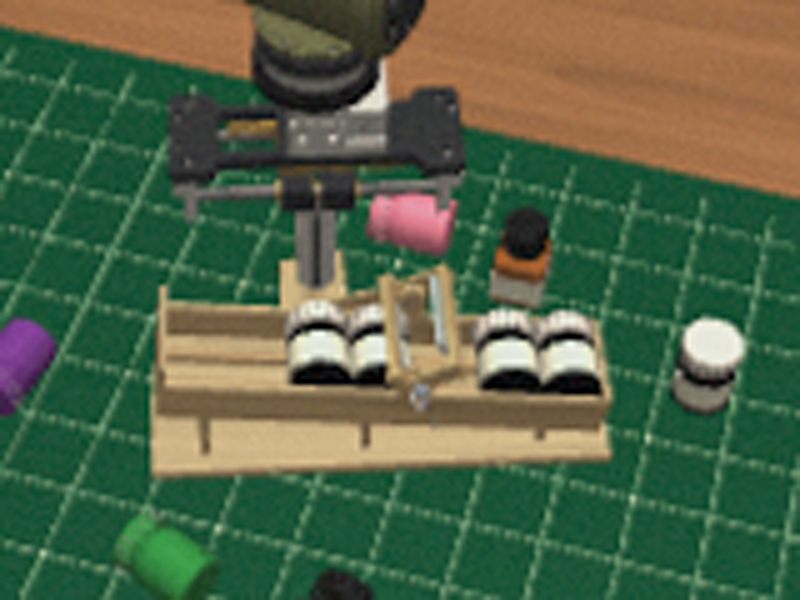

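Both pots are in the tray at (508,350) and (570,350), and the other two are held behind the blade. Now I'll let go and lift clear.

Call:
step_arm(series=[0,0,6,0,1,0,0,12,0,1,0,0,15,0,1,0,0,15,0,1,0,0,15,0,1,0,0,25,0,1,0,0,25,0,1,0,0,20,0,1,0,0,0,0,1,0,0,0,0,1,0,0,0,0,1,0,0,0,0,1,0,0,0,0,1,0,0,0,0,1,0,0,0,0,1,0,0,0,0,1])

```text
clock: 9.55
eef_pos: [538.4, -84.9, 228.0]
eef_rot: [-3.142, 0.0, 0.344]
wrist_force: [0.7, -0.6, 0.9]
finger_gap: 0.4
finger_force: 0.0
```

Run:
```python
from h import *
im,d=manip.camera("scene"); cv2.imwrite("pics/s5.png",cv2.resize(im[130:250,190:350],(800,600),interpolation=cv2.INTER_CUBIC))
```

```text
(no output)
```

View pics/s5.png

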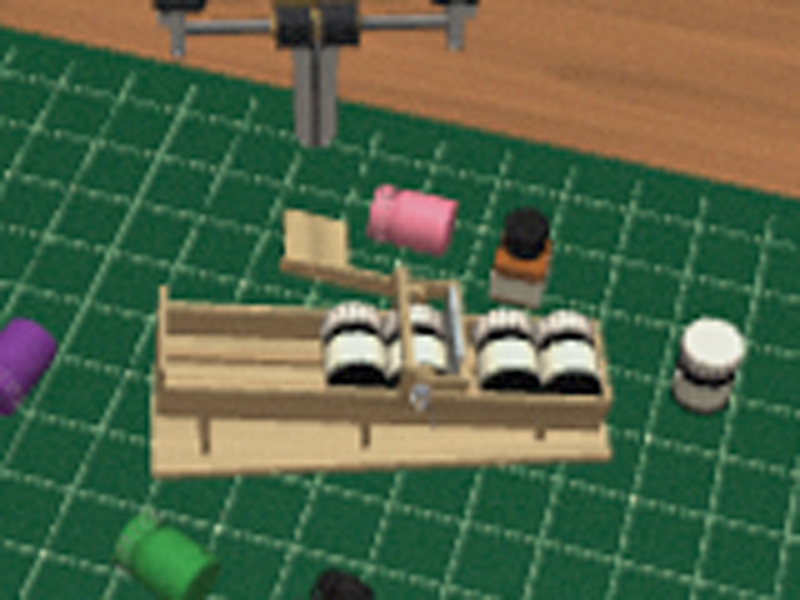

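The paddle is up and the gate is down. Two pots are in the tray, two are in the queue, and the gripper is clear.

```bash
python3 -c "
from cell import manip
print(manip.sign_off())"
```

```text
the job is handed in; nothing more can be done
None
```

I put out two pots one at a time with two full paddle presses and handed the job in at about 9.6 s; the last two pots are still in the queue, the paddle is back up, and nothing else in the final close view had moved.

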